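# Close up the tool chest

## Task

Close up the blue tool chest on the bench: first push both of its open drawers fully home, then push the lid down until it is fully shut. Push gently with the fingertips only, without slamming anything or touching the carrying handle on the lid; do not throw the lid right back or pull a drawer right out, and leave the tools and offcuts in and around the chest where they are.

Things in the scene. Friction and masses are not known exactly. Their poses are not given: they have to be found in the camera images.
- chest: Blue sheet-steel tool chest, fixed to the bench; 180 deep (its x), 360 wide (its y), 104 high without the lid. Origin: centre of its underside, on the bench. Its -x side is the front with the drawers (roughly towards the robot), +y its left drawer, +z up. Above the drawers is an open tray, its floor 68 mm above the bench, covered by the lid. A 70 mm wide solid pillar separates the drawers.
- left_drawer (a joint): How far the left (+y) drawer is out, m: 0 = fully home, slides out along chest -x, at most 0.1, starts 0.035 to 0.065. Rubs with about 3 N and some damping, and stays where it is left. Drawer front 130 wide, 54 high, lower edge 8 mm above the bench, centred at chest y = +100 mm; the front face is flush with the chest front (chest x = -90 mm) when home.
- right_drawer (a joint): Same for the right (-y) drawer, centred at chest y = -100 mm.
- left_drawer_lip (a point): Middle of the outer edge of the left drawer's finger lip, moving with the drawer: an aluminium ledge 100 wide (along chest y), 8 thick, standing out 14 mm from the drawer front, centred 54 mm above the bench. When the drawer is home this point lies at chest x = -104 mm. Pushing on the lip towards chest +x closes the drawer.
- right_drawer_lip (a point): Same on the right drawer.
- lid (a joint): Angle of the lid, rad: 0 = shut (level), grows as it opens upwards, at most 1.4 (nearly upright), starts 0.9 to 1.25. Flat plate 180 (from hinge to free edge) by 360 by 12 mm. Stiff hinge: it stays at any angle; shutting it takes about 3 to 6 N near the free edge.
- lid_hinge (a point): Middle of the lid's hinge line, fixed on the chest at its rear top edge: chest x = +90, y = 0, z = 104 mm. The line runs along chest y; the shut lid reaches from it to chest x = -90, its outer face 116 mm above the bench. Open, the lid's outer face looks to the rear (chest +x) and up.
- lid_edge (a point): Middle of the lid's free edge, on the outer face, 180 mm from the hinge; axes turn with the lid: x along the lid towards the hinge, y along the hinge line, z out of the outer face.
- carry_handle: Steel bail handle on the lid's outer face, 110 long along the hinge line, 27 mm high, 10 mm thick, 70 mm from the hinge line, leaving the 100 mm of lid nearest the free edge bare. Origin: its middle on the outer face. Not to be touched.
- tube_stub: Dark steel tube stub standing upright in front of the chest between the two drawers, diameter 32, 70 high; origin under its centre. Leave alone.
- spray_can: Plain metal spray can standing beside the chest, diameter 64, 170 high; origin under its centre. Leave alone.
- tape_roll: Black tape roll lying flat beside the chest, diameter 100, 48 high; origin under its centre. Leave alone.
- hammer: Hammer lying to the left of the chest's front, 240 long; origin under its middle, x along it. Leave alone.
- square_tube: Dark square steel tube lying to the right of the chest's front, 160 x 30 x 30; origin under its centre, x along it. Leave alone.
- wrench: Wrench lying in the chest's tray, 130 long; origin under its middle. Leave alone.
- cutoff_wheel: Grey ring-shaped wheel lying in the chest's tray, diameter 76, 10 thick; origin under its centre. Leave alone.

How it is judged:
On the way, in this order (a step that is already met when the one before it is completed fails the run):
1. both drawers are fully home while the lid still stands open (value of joint each of left_drawer, right_drawer below 0.004 m and value of joint lid above 0.5 rad), for 0.2 s.
2. the lid is fully shut with both drawers home (value of joint each of left_drawer, right_drawer below 0.004 m and value of joint lid below 0.035 rad), for 0.2 s.
At the end, for the whole second after the job is handed in: Both drawers within 4 mm of fully home, the lid within 0.035 rad (6 mm at its edge) of shut, every loose thing at rest within 25 mm of where it was, the can and the tube stub upright (all of step 2 and distance of each of tube_stub, spray_can, tape_roll, hammer, square_tube, wrench, cutoff_wheel from where it was at the start of the episode below 0.025 m and angle between each of tube_stub, spray_can's own z axis and vertical below 0.2 rad and linear speed of each of tube_stub, spray_can, tape_roll, hammer, square_tube, wrench, cutoff_wheel below 0.02 m/s); the robot touches nothing.
It fails at once if the lid is slammed (faster than 3 rad/s) (velocity of joint lid below -3 rad/s).
It fails at once if a drawer is slammed (faster than 0.4 m/s) (velocity of joint any of left_drawer, right_drawer below -0.4 m/s).
It fails at once if the lid's carrying handle is taken hold of or touched (over 0.5 N) (contact force between the fingers and carry_handle above 0.5 N).
It fails at once if the lid is thrown right back (over 1.34 rad) or a drawer pulled right out (over 80 mm) (value of joint lid above 1.34 rad or value of joint any of left_drawer, right_drawer above 0.08 m).
It fails at once if a loose tool or offcut in or around the chest is moved or lifted more than 25 mm (distance of any of tube_stub, spray_can, tape_roll, hammer, square_tube, wrench, cutoff_wheel from where it was at the start of the episode above 0.025 m).
It also fails if it takes over 58 s, if anything falls off the work surface, if the arm or the gripper's body presses on something with over 40 N, if the wrist force passes 120 N, or if a joint passes its speed limit or range.

## Robot

A 7-joint arm with a two-finger parallel gripper is mounted at the origin on the work surface. World frame = base frame: x ahead of the robot, y to its left, z up, the work surface at z = 0. Lengths are in m, angles in rad, forces in N, time in s.
With the tool pointing down it reaches from about 0.425 to 0.825 m from the base axis. Payload 3.6 kg.
Tool frame: the origin (TCP) lies midway between the tips of the shut fingers; the grasp point (between the pads) lies 19 mm behind it; z points along the fingers, y is the line along which they close (so a half turn about z gives the same grasp; the last joint's range is limited). The gripper opens to 85 mm and grips with 20 to 120 N. Pads are 22 mm wide; open, the fingers measure 114 mm over their backs; the gripper's body (76 mm by 85 mm) begins 54 mm behind the grasp point. The pads swing forward as they close: fully open they stand 13 mm farther back than shut.
Start: joints at [-1.19, 0.615, -0.013, 1.423, 0.008, 1.103, -0.04], TCP at [0.258, 0.597, 0.231] pointing down, gripper open.
Joint ranges: [-3.12, 3.12], [-0.3, 2.06], [-1.34, 1.32], [0.26, 2.42], [-1.36, 4.5], [0.01, 1.98], [-2.84, 2.84]. Speed limits (rad/s): [2.79, 2.79, 3.14, 3.14, 3.14, 3.14, 3.14].

## Interface

Orientations are given as a 3x3 rotation matrix whose columns are the frame's x, y, z axes.
In Python, from station import r gives the robot as it stands.
- The arm moves only by the tool jog_arm, never from a script. Its argument "steps" is a list of rows, each an object with "slide": the shift along the tool's x, y, z in mm, a list of three; "roll": the turn about the tool's z in rad; "claw": the opening, from -1 (shut) to 1 (fully open). In form: [{"slide": [x, y, z], "roll": roll, "claw": claw}, ...]. A call has 1 to 12 rows; each row is the pose to reach, as a shift and turn from the pose commanded when the call began, along the tool's axes at that moment; what a row does not reach only later rows make up. A row lasts 1/8 s, in which the tool goes at most 62.5 mm and 10.7 degrees, less where a joint would pass 70% of its speed; a pose out of reach is approached as far as the arm can. A call with a gripper value outside its range is refused whole. The fingers move at their own pace and stop on an object; "newtons" is the grip in N (left out, the last holds). Time passes only in rows, so rows that repeat a pose let the fingers close. It gives the time, the measured TCP pose, the force, the opening and the grip force at its end, in the units of the state.
- r.sense(): the state, without advancing time (a new reading comes with each control period).
- r.snapshot(name): name is "scene" or "top" or "wrist"; returns (picture, depth): 480x640x3 uint8, red, green, blue; 480x640 float32, m along the optical axis (not along the pixel's ray), 0 where there is no reading.
- r.get_calibration(name): a dict with "mtx" (3x3 intrinsics, pixels), "R" (3x3) and "t" (3): a world point X has camera coordinates R X + t; the wrist camera has in their place "tool_from_camera" (4x4, takes a point from camera to tool coordinates, whose origin is the TCP and whose axes are the flange's). Camera axes: x right, y down, z forward; pixel columns grow to the right and rows downward; lengths in m; the calibration is good to about 2 mm. The wrist camera is an equidistant fisheye: a pixel r from the principal point sees the ray r / f radians off the axis. A picture is of the moment at which its call begins: read the wrist's pose just before it. get_calibration takes no time and is no camera call.
- r.finish_job(): hands the job in; it is judged then, once.
Trained networks look in the newest picture that a camera, given by its name, has taken for a name from the list of things; names that differ only in an ending like _2 or _b are one class to them, and where a whole thing is asked for, a point or a joint stands for the part that bears it (a point fixed in the world has none). Each returns a list of dicts, best first, with "p" (0 to 1); they miss things now and then, are a little off and sometimes report something else, mostly with a low value. They report only what shows in the picture. A call takes as long as a camera call.
- r.regions_of(query, camera): "region" (480x640 bool, what is visible of it).
- r.spot_point(query, camera): "xyz" ([x, y, z] in m, in world coordinates, good to about 4 mm: a listed point, or the origin of a listed thing).
The state is a dict: "clock": time; "qpos": joint angles; "qvel": joint speeds; "joint_torque": joint torques, N m; "position": TCP position; "tcp_rot": TCP orientation; "wrist_force": force on the tool from outside, world axes, zero at the start; "ft_torque": the same for the moment, N m; "grip_width": finger opening in m; "grip_force": force on a finger pad.
Only numpy, scipy, OpenCV 4.12 (cv2) and the standard library are available. Lean on these libraries where they do the work, as an engineer would, in place of code of your own. Each camera call takes 0.05 s, during which the arm holds its last target. There are 200 camera calls.

## Working session

There is one attempt and no reset: what is moved stays moved. The work goes in short steps, Python scripts to look and compute and a tool call to move; the robot and the scene stay as the last step left them, time stands still between calls to the robot, and variables do not carry over. Pictures are saved under pics/ and viewed, at most 10 in all, crops included, and the job is handed in when it is done.

Besides the shell and the picture viewer there is one more tool, called after "Emit:" as name([rows], argument=value, ...), one row to a line, values as JSON. jog_arm: Moves the arm, as the interface text tells. Its arguments: {"type":"object","properties":{"steps":{"type":"array","items":{"type":"object","properties":{"slide":{"type":"array","items":{"type":"number"}},"roll":{"type":"number"},"claw":{"type":"number"}}}},"newtons":{"type":"number"}},"required":["steps"]}

```bash
mkdir -p pics && python3 - <<'E'
from station import r
import cv2,numpy as np
s=r.sense();print(s['position'],s['tcp_rot'],s['clock'])
for c in ['scene','top']:
    p,d=r.snapshot(c);cv2.imwrite(f'pics/{c}0.png',p[:,:,::-1])
    for q in ['chest','left_drawer_lip','right_drawer_lip','lid_hinge','lid_edge','carry_handle','tube_stub','spray_can','tape_roll','hammer','square_tube']:
        print(c,q,[(round(o['p'],2),np.round(o['xyz'],3).tolist()) for o in r.spot_point(q,c)[:2]])
E
```

```text
[0.25746017 0.59600068 0.23010485] [[-9.18020877e-01  3.96530797e-01 -9.97860969e-04]
 [ 3.96532051e-01  9.18017742e-01 -2.39973424e-03]
 [-3.55144583e-05 -2.59868999e-03 -9.99996623e-01]] 0.0
scene chest [(0.66, [0.64, 0.075, -0.001])]
scene left_drawer_lip [(0.7, [0.492, 0.186, 0.053])]
scene right_drawer_lip [(0.75, [0.477, -0.01, 0.056])]
scene lid_hinge [(0.75, [0.724, 0.064, 0.1])]
scene lid_edge [(0.88, [0.642, 0.069, 0.265])]
scene carry_handle [(0.58, [0.699, 0.064, 0.168])]
scene tube_stub [(0.98, [0.502, 0.095, 0.003])]
scene spray_can [(0.83, [0.706, 0.324, 0.0])]
scene tape_roll [(0.73, [0.71, 0.319, -0.001]), (0.6, [0.651, -0.182, 0.002])]
scene hammer [(0.95, [0.474, 0.362, -0.001])]
scene square_tube [(0.92, [0.445, -0.23, -0.005])]
top chest [(0.58, [0.632, 0.073, 0.002])]
top left_drawer_lip [(0.88, [0.492, 0.191, 0.056])]
top right_drawer_lip [(0.76, [0.475, -0.012, 0.05])]
top lid_hinge [(0.95, [0.721, 0.064, 0.102]), (0.2, [0.48, 0.362, 0.002])]
top lid_edge [(0.6, [0.636, 0.071, 0.262])]
top carry_handle [(0.77, [0.696, 0.067, 0.17])]
top tube_stub [(0.6, [0.498, 0.088, 0.002])]
top spray_can [(0.69, [0.714, 0.324, 0.002])]
top tape_roll [(0.92, [0.65, -0.186, -0.0]), (0.75, [0.475, -0.007, 0.051])]
top hammer [(0.77, [0.476, 0.362, 0.001])]
top square_tube [(0.7, [0.449, -0.225, 0.002])]
```

View pics/scene0.png

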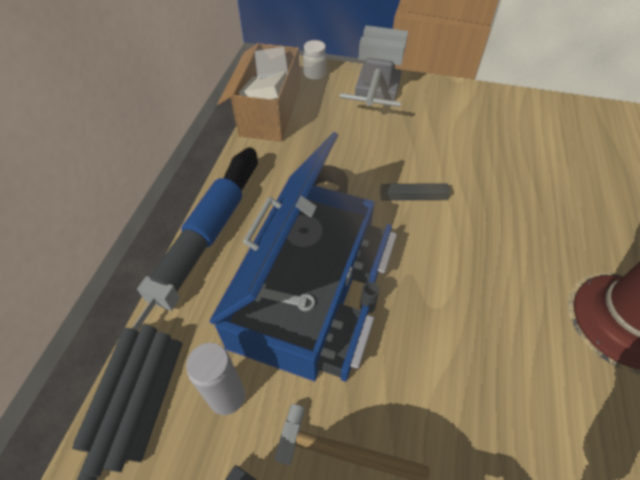

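View pics/top0.png

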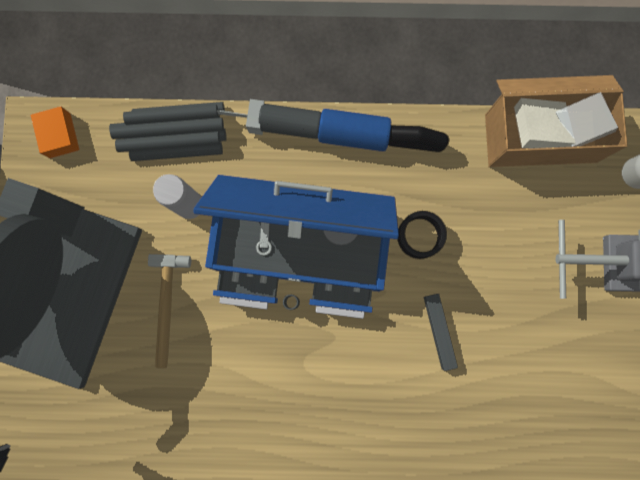

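The scene picture shows the chest open with the lips at about (362,342) and (387,252), the stub between them. The top picture shows the same layout, with the chest turned slightly clockwise. The network points agree with both. Next I'll measure the yaw from depth and the lip positions.

```bash
cat > h.py <<'E'
import numpy as np
from station import r
def cloud(c,d,m):
    k=r.get_calibration(c);v,u=np.nonzero(m&(d>0));z=d[v,u]
    P=np.c_[(u-k['mtx'][0,2])/k['mtx'][0,0]*z,(v-k['mtx'][1,2])/k['mtx'][1,1]*z,z]
    return (P-k['t'])@k['R']
def lidfit(c):
    p,d=r.snapshot(c);m=r.regions_of('lid',c)[0]['region']
    P=cloud(c,d,m);k=np.ones(len(P),bool)
    for t in [.05,.02,.008,.005,.005,.005]:
        q=np.median(P[k],0) if t==.05 else P[k].mean(0)
        n=np.linalg.svd(P[k]-q,full_matrices=0)[2][2];k=abs((P-q)@n)<t
    n=n*np.sign(n[2]);
    return n,P[k],p,d
def go(target,yaw_y=None):
    s=r.sense();R=s['tcp_rot'];print('slide',np.round(1e3*R.T@(np.array(target)-s['position']),1))
    if yaw_y is not None:
        y=np.arctan2(R[1,1],R[0,1]);print('roll',y-yaw_y)
E
python3 - <<'E'
from h import *
for c in ['scene','top']:
    n,P,p,d=lidfit(c)
    print(c,len(P),'lid angle',np.arccos(n[2]),'yaw',np.arctan2(n[1],n[0]),P.min(0),P.max(0))
    for q in ['left_drawer_lip','right_drawer_lip']:
        o=r.regions_of(q,c)
        for e in o[:1]:
            Q=cloud(c,d,e['region']);Q=Q[(Q[:,2]>.035)&(Q[:,2]<.075)]
            print(q,e['p'],len(Q),np.percentile(Q,[3,50,97],axis=0).round(3).tolist())
go([.43,.19,.15],np.pi/2-.1)
E
```

```text
Traceback (most recent call last):
  File "h.py", line 8, in lidfit
    p,d=r.snapshot(c);m=r.regions_of('lid',c)[0]['region']
                        ~~~~~~~~~~~~~~~~~~~~~^^^
IndexError: list index out of range
```

```bash
sed -i "s/m=r.regions_of('lid',c)\[0\]\['region'\]/m=d>0/; s/P=cloud(c,d,m);k=/P=cloud(c,d,m);P=P[(P[:,2]>.125)\&(P[:,2]<.3)\&(P[:,0]>.5)\&(P[:,0]<.76)\&(P[:,1]>-.2)\&(P[:,1]<.27)];k=/" h.py
python3 - <<'E'
from h import *
for c in ['scene','top']:
    n,P,p,d=lidfit(c)
    print(c,len(P),'lid angle',np.arccos(n[2]),'yaw',np.arctan2(n[1],n[0]),P.min(0),P.max(0))
    for q in ['left_drawer','right_drawer']:
        for e in r.regions_of(q,c)[:1]:
            Q=cloud(c,d,e['region']);Q=Q[(Q[:,2]>.04)&(Q[:,2]<.075)]
            print(q,e['p'],len(Q),np.percentile(Q,[3,50,97],axis=0).round(3).tolist())
go([.43,.19,.15],np.pi/2-.1)
E
```

```text
scene 4275 lid angle 0.9832953672431299 yaw -0.1043013438109267 [ 0.61801956 -0.11362183  0.12502904] [0.7476462  0.25374545 0.26498815]
left_drawer 0.59 1101 [[0.493, 0.128, 0.043], [0.51, 0.197, 0.06], [0.555, 0.252, 0.064]]
right_drawer 0.81 764 [[0.479, -0.072, 0.042], [0.496, 0.001, 0.059], [0.539, 0.053, 0.064]]
top 6990 lid angle 0.993653020134342 yaw -0.10610667615546002 [ 0.61465667 -0.11527567  0.12508655] [0.74444824 0.24976785 0.26554474]
left_drawer 0.62 730 [[0.49, 0.124, 0.044], [0.506, 0.185, 0.06], [0.546, 0.243, 0.066]]
right_drawer 0.75 751 [[0.475, -0.074, 0.046], [0.49, -0.012, 0.06], [0.524, 0.044, 0.066]]
slide [-319.4 -305.1   81.3]
roll -0.30772360625602424
```

Emit:
jog_arm([
  {"slide": [-40,-38,10],"roll": -0.1,"claw": -1},
  {"slide": [-80,-76,20],"roll": -0.2,"claw": -1},
  {"slide": [-120,-114,30],"roll": -0.31,"claw": -1},
  {"slide": [-160,-152,40],"roll": -0.31,"claw": -1},
  {"slide": [-200,-190,50],"roll": -0.31,"claw": -1},
  {"slide": [-240,-228,60],"roll": -0.31,"claw": -1},
  {"slide": [-280,-267,70],"roll": -0.31,"claw": -1},
  {"slide": [-319,-305,81],"roll": -0.31,"claw": -1},
  {"slide": [-319,-305,81],"roll": -0.31,"claw": -1},
  {"slide": [-319,-305,81],"roll": -0.31,"claw": -1},
])

```text
clock: 2.85
position: [0.4298, 0.1907, 0.1505]
tcp_rot: [[-0.995, 0.098, 0.0], [0.098, 0.995, 0.001], [-0.0, 0.001, -1.0]]
wrist_force: [0.4, 0.5, -0.2]
grip_width: 0.0003
grip_force: 0.0
```

```bash
python3 - <<'E'
from h import *
s=r.sense();print(s['clock'],s['position'],s['tcp_rot'].round(3).tolist(),s['grip_width'],s['wrist_force'])
go([.452,.193,.045])
go([.5396-.011,.185,.045])
E
```

```text
2.85 [0.42983413 0.19068792 0.15051433] [[-0.995, 0.098, 0.0], [0.098, 0.995, 0.001], [-0.0, 0.001, -1.0]] 0.00033027016677022563 [ 0.42011522  0.46914394 -0.15769852]
slide [-21.8   4.4 105.5]
slide [-98.8   3.9 105.5]
```

Emit:
jog_arm([
  {"slide": [-8,4,50],"roll": 0,"claw": -1},
  {"slide": [-15,4,95],"roll": 0,"claw": -1},
  {"slide": [-20,4,105],"roll": 0,"claw": -1},
  {"slide": [-30,4,105],"roll": 0,"claw": -1},
  {"slide": [-40,4,105],"roll": 0,"claw": -1},
  {"slide": [-50,4,105],"roll": 0,"claw": -1},
  {"slide": [-60,4,105],"roll": 0,"claw": -1},
  {"slide": [-70,4,105],"roll": 0,"claw": -1},
  {"slide": [-80,4,105],"roll": 0,"claw": -1},
  {"slide": [-87,4,105],"roll": 0,"claw": -1},
  {"slide": [-92,4,105],"roll": 0,"claw": -1},
  {"slide": [-95,4,105],"roll": 0,"claw": -1},
])

```text
clock: 4.35
position: [0.5249, 0.1845, 0.0452]
tcp_rot: [[-0.995, 0.098, -0.0], [0.098, 0.995, -0.0], [0.0, -0.0, -1.0]]
wrist_force: [-2.8, -0.1, 2.4]
grip_width: -0.0002
grip_force: 1.6
```

Drawer friction is showing on the wrist force. I'll advance slowly until the end stop is felt.

Emit:
jog_arm([
  {"slide": [-2,0,0],"roll": 0,"claw": -1},
  {"slide": [-4,0,0],"roll": 0,"claw": -1},
  {"slide": [-4,0,0],"roll": 0,"claw": -1},
])

```text
clock: 4.72
position: [0.5288, 0.1842, 0.0452]
tcp_rot: [[-0.995, 0.098, 0.0], [0.098, 0.995, -0.0], [-0.0, -0.0, -1.0]]
wrist_force: [-3.1, -0.6, 0.9]
grip_width: 0.0001
grip_force: 1.1
```

Emit:
jog_arm([
  {"slide": [-2,0,0],"roll": 0,"claw": -1},
  {"slide": [-4,0,0],"roll": 0,"claw": -1},
  {"slide": [-4,0,0],"roll": 0,"claw": -1},
])

```text
clock: 5.1
position: [0.5327, 0.1838, 0.0452]
tcp_rot: [[-0.995, 0.098, 0.0], [0.098, 0.995, -0.0], [-0.0, -0.0, -1.0]]
wrist_force: [-2.9, -0.8, -0.7]
grip_width: -0.0003
grip_force: 1.3
```

Emit:
jog_arm([
  {"slide": [-2,0,0],"roll": 0,"claw": -1},
  {"slide": [-4,0,0],"roll": 0,"claw": -1},
  {"slide": [-4,0,0],"roll": 0,"claw": -1},
])

```text
clock: 5.48
position: [0.5327, 0.1838, 0.045]
tcp_rot: [[-0.995, 0.097, -0.008], [0.097, 0.995, -0.001], [0.008, -0.002, -1.0]]
wrist_force: [-8.8, -1.4, 4.8]
grip_width: 0.0002
grip_force: 4.3
```

Emit:
jog_arm([
  {"slide": [15,0,0],"roll": 0,"claw": -1},
  {"slide": [55,0,-10],"roll": 0,"claw": -1},
  {"slide": [75,0,-60],"roll": 0,"claw": -1},
  {"slide": [75,-40,-75],"roll": 0,"claw": -1},
  {"slide": [75,-90,-75],"roll": 0,"claw": -1},
  {"slide": [75,-140,-75],"roll": 0,"claw": -1},
  {"slide": [75,-190,-75],"roll": 0,"claw": -1},
  {"slide": [75,-205,-60],"roll": 0,"claw": -1},
  {"slide": [75,-205,-20],"roll": 0,"claw": -1},
  {"slide": [75,-205,0],"roll": 0,"claw": -1},
  {"slide": [75,-205,0],"roll": 0,"claw": -1},
])

```text
clock: 6.85
position: [0.4432, -0.0129, 0.0446]
tcp_rot: [[-0.995, 0.097, 0.001], [0.097, 0.995, 0.0], [-0.001, 0.0, -1.0]]
wrist_force: [-0.8, 0.4, 0.2]
grip_width: -0.0
grip_force: 0.0
```

Emit:
jog_arm([
  {"slide": [-10,0,0],"roll": 0,"claw": -1},
  {"slide": [-20,0,0],"roll": 0,"claw": -1},
  {"slide": [-30,0,0],"roll": 0,"claw": -1},
  {"slide": [-40,0,0],"roll": 0,"claw": -1},
  {"slide": [-50,0,0],"roll": 0,"claw": -1},
  {"slide": [-58,0,0],"roll": 0,"claw": -1},
  {"slide": [-62,0,0],"roll": 0,"claw": -1},
  {"slide": [-65,0,0],"roll": 0,"claw": -1},
  {"slide": [-68,0,0],"roll": 0,"claw": -1},
  {"slide": [-70,0,0],"roll": 0,"claw": -1},
  {"slide": [-72,0,0],"roll": 0,"claw": -1},
  {"slide": [-72,0,0],"roll": 0,"claw": -1},
])

```text
clock: 8.35
position: [0.5111, -0.02, 0.045]
tcp_rot: [[-0.995, 0.097, -0.005], [0.098, 0.995, -0.0], [0.005, -0.001, -1.0]]
wrist_force: [-5.9, -1.0, 3.1]
grip_width: -0.0001
grip_force: 3.1
```

Emit:
jog_arm([
  {"slide": [-2,0,0],"roll": 0,"claw": -1},
  {"slide": [-3,0,0],"roll": 0,"claw": -1},
  {"slide": [-3,0,0],"roll": 0,"claw": -1},
])

```text
clock: 8.72
position: [0.5111, -0.02, 0.0448]
tcp_rot: [[-0.995, 0.097, -0.011], [0.097, 0.995, -0.0], [0.011, -0.001, -1.0]]
wrist_force: [-10.6, 0.2, 7.9]
grip_width: 0.0001
grip_force: 5.2
```

Emit:
jog_arm([
  {"slide": [15,0,0],"roll": 0,"claw": -1},
  {"slide": [60,0,-10],"roll": 0,"claw": -1},
  {"slide": [80,0,-70],"roll": 0,"claw": -1},
  {"slide": [80,0,-130],"roll": 0,"claw": -1},
  {"slide": [80,0,-190],"roll": 0,"claw": -1},
  {"slide": [80,0,-250],"roll": 0,"claw": -1},
  {"slide": [80,0,-280],"roll": 0,"claw": -1},
  {"slide": [80,0,-280],"roll": 0,"claw": -1},
])

```text
clock: 9.72
position: [0.4401, -0.0119, 0.3286]
tcp_rot: [[-0.995, 0.097, 0.011], [0.097, 0.995, 0.0], [-0.011, 0.001, -1.0]]
wrist_force: [0.2, 0.5, -1.2]
grip_width: -0.0001
grip_force: 0.0
```

```bash
python3 - <<'E'
from h import *
import cv2
s=r.sense();print(s['clock'],s['position'])
for c in ['scene','top']:
    n,P,p,d=lidfit(c);cv2.imwrite(f'pics/{c}1.png',p[:,:,::-1])
    print(c,len(P),'lid angle',np.arccos(n[2]),'yaw',np.arctan2(n[1],n[0]),P.max(0))
    for q in ['left_drawer_lip','right_drawer_lip','lid_hinge','lid_edge','carry_handle']:
        print(c,q,[(round(o['p'],2),np.round(o['xyz'],3).tolist()) for o in r.spot_point(q,c)[:1]])
    a=np.arccos(n[2]);e=np.array([.9945,-.105]);
    X=(P[:,:2]-[.722,.064])@e; print('outer offset from hinge',np.median(X*np.sin(a)+(P[:,2]-.104)*np.cos(a)), P[:,2].max())
E
```

```text
9.725 [ 0.44011064 -0.01187532  0.32857127]
scene 4273 lid angle 0.9832296391154778 yaw -0.10442439655750399 [0.74717715 0.25347529 0.26528857]
scene left_drawer_lip [(0.9, [0.541, 0.181, 0.053])]
scene right_drawer_lip [(0.75, [0.522, -0.014, 0.058])]
scene lid_hinge [(0.73, [0.719, 0.065, 0.103])]
scene lid_edge [(0.65, [0.643, 0.073, 0.264])]
scene carry_handle [(0.31, [0.722, 0.063, 0.103])]
outer offset from hinge 0.019240202316424027 0.2652885653724129
top 7037 lid angle 0.9932247239370252 yaw -0.10589405832457545 [0.74468769 0.24968211 0.266076  ]
top left_drawer_lip [(0.68, [0.55, 0.187, 0.054])]
top right_drawer_lip [(0.6, [0.521, -0.012, 0.051])]
top lid_hinge [(0.58, [0.724, 0.064, 0.102])]
top lid_edge [(0.78, [0.637, 0.074, 0.261])]
top carry_handle [(0.85, [0.699, 0.066, 0.169])]
outer offset from hinge 0.015743454584713032 0.26607600430430406
```

Both lips sit at their home positions (within about 4 mm, and both hit their stops), and the lid is at about 1.0 rad. Next I go over the lid's free edge and behind it, on the right side clear of the handle.

```bash
python3 - <<'E'
from h import *
ex=np.array([.9945,-.105]);H=np.array([.7115,-.0355])
f=lambda x,z:[*(H+x*ex),z]
go(f(-.025,.33));go(f(-.025,.24),np.pi/2-.105)
E
```

```text
slide [-250.6    4.1   -5.1]
slide [-250.6    4.1   84.9]
roll 0.007301656232289622
```

Emit:
jog_arm([
  {"slide": [-40,0,-5],"roll": 0,"claw": -1},
  {"slide": [-90,2,-5],"roll": 0,"claw": -1},
  {"slide": [-140,3,-5],"roll": 0,"claw": -1},
  {"slide": [-190,4,-5],"roll": 0,"claw": -1},
  {"slide": [-230,4,-5],"roll": 0,"claw": -1},
  {"slide": [-250,4,-5],"roll": 0,"claw": -1},
  {"slide": [-250,4,20],"roll": 0,"claw": -1},
  {"slide": [-250,4,55],"roll": 0,"claw": -1},
  {"slide": [-250,4,80],"roll": 0,"claw": -1},
  {"slide": [-250,4,85],"roll": 0,"claw": -1},
  {"slide": [-250,4,85],"roll": 0,"claw": -1},
])

```text
clock: 11.7
position: [0.6865, -0.0329, 0.2407]
tcp_rot: [[-0.995, 0.098, 0.001], [0.098, 0.995, -0.0], [-0.001, 0.0, -1.0]]
wrist_force: [0.0, -0.1, 0.4]
grip_width: 0.0002
grip_force: 0.0
```

```bash
python3 - <<'E'
from h import *
s=r.sense();print(s['position'],s['tcp_rot'].round(3).tolist(),s['wrist_force'])
ex=np.array([.9945,-.105]);H=np.array([.7115,-.0355])
R=s['tcp_rot']
for a in np.r_[1.02,.95:-.01:-.05]:
    z0=.012-.005
    x=-.150*np.cos(a)+z0*np.sin(a)+.008; z=.104+.15*np.sin(a)+z0*np.cos(a)
    print(round(a,2),np.round(1e3*R.T@(np.array([*(H+x*ex),z])-s['position']),1))
E
```

```text
[ 0.68647269 -0.03293075  0.24070533] [[-0.995, 0.098, 0.001], [0.098, 0.995, -0.0], [-0.001, 0.0, -1.0]] [ 0.03551931 -0.05252754  0.41877968]
1.02 [39.4  0.4  5.2]
0.95 [48.4  0.4 10.6]
0.9 [54.6  0.5 14.8]
0.85 [60.6  0.5 19.4]
0.8 [66.3  0.6 24.2]
0.75 [71.8  0.6 29.3]
0.7 [77.1  0.6 34.7]
0.65 [82.   0.7 40.3]
0.6 [86.7  0.7 46.2]
0.55 [91.1  0.7 52.3]
0.5 [95.2  0.8 58.6]
0.45 [98.9  0.8 65.1]
0.4 [102.3   0.8  71.8]
0.35 [105.4   0.8  78.6]
0.3 [108.1   0.9  85.6]
0.25 [110.5   0.9  92.7]
0.2 [112.5   0.9 100. ]
0.15 [114.2   0.9 107.3]
0.1 [115.5   0.9 114.7]
0.05 [116.4   0.9 122.1]
-0.0 [116.9   0.9 129.6]
```

Emit:
jog_arm([
  {"slide": [12,0,3],"roll": 0,"claw": -1},
  {"slide": [24,0,4],"roll": 0,"claw": -1},
  {"slide": [33,0,5],"roll": 0,"claw": -1},
  {"slide": [39,0,5],"roll": 0,"claw": -1},
  {"slide": [44,0,8],"roll": 0,"claw": -1},
  {"slide": [48,0,11],"roll": 0,"claw": -1},
  {"slide": [54,0,15],"roll": 0,"claw": -1},
  {"slide": [60,0,19],"roll": 0,"claw": -1},
  {"slide": [66,0,24],"roll": 0,"claw": -1},
])

```text
clock: 12.82
position: [0.6203, -0.0262, 0.2157]
tcp_rot: [[-0.995, 0.097, 0.001], [0.097, 0.995, 0.0], [-0.001, 0.0, -1.0]]
wrist_force: [2.5, -0.0, 0.4]
grip_width: 0.0001
grip_force: 1.4
```

Emit:
jog_arm([
  {"slide": [6,0,5],"roll": 0,"claw": -1},
  {"slide": [11,0,10],"roll": 0,"claw": -1},
  {"slide": [16,0,16],"roll": 0,"claw": -1},
  {"slide": [21,0,22],"roll": 0,"claw": -1},
  {"slide": [25,0,28],"roll": 0,"claw": -1},
  {"slide": [29,0,34],"roll": 0,"claw": -1},
])

```text
clock: 13.58
position: [0.5912, -0.0236, 0.1819]
tcp_rot: [[-0.995, 0.098, -0.0], [0.098, 0.995, -0.0], [0.0, -0.0, -1.0]]
wrist_force: [2.4, 0.9, 2.0]
grip_width: -0.0001
grip_force: 1.1
```

```bash
python3 - <<'E'
from h import *
import cv2
s=r.sense();print(s['position'],s['wrist_force'])
p,d=r.snapshot('scene');cv2.imwrite('pics/s2.png',p[:,:,::-1])
for o in r.spot_point('lid_edge','scene')[:1]:print(o)
E
```

```text
[ 0.59116145 -0.02363327  0.18188747] [2.37482732 0.85253602 2.04727374]
{'xyz': [0.5737, 0.0777, 0.1948], 'p': 0.87}
```

View pics/s2.png

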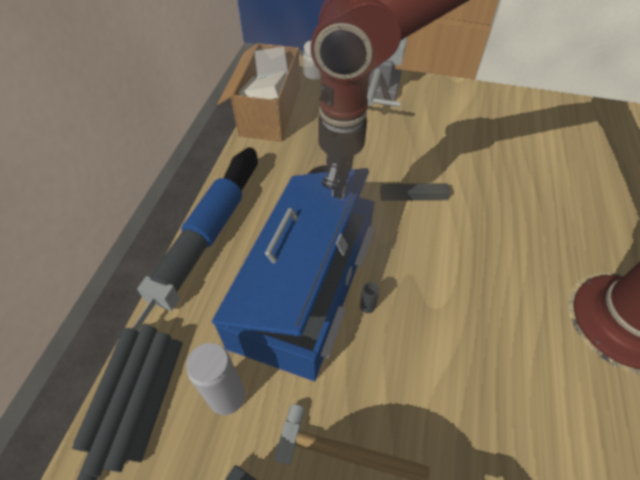

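The picture shows the lid about half shut, with the fingertip on its outer face near the free edge at (338,190), well clear of the handle at (282,235). I'll keep following the arc.

Emit:
jog_arm([
  {"slide": [4,0,7],"roll": 0,"claw": -1},
  {"slide": [7,0,13],"roll": 0,"claw": -1},
  {"slide": [10,0,20],"roll": 0,"claw": -1},
  {"slide": [13,0,27],"roll": 0,"claw": -1},
  {"slide": [15,0,34],"roll": 0,"claw": -1},
  {"slide": [17,0,41],"roll": 0,"claw": -1},
  {"slide": [19,0,48],"roll": 0,"claw": -1},
  {"slide": [20,0,55],"roll": 0,"claw": -1},
  {"slide": [21,0,60],"roll": 0,"claw": -1},
  {"slide": [21,0,64],"roll": 0,"claw": -1},
  {"slide": [21,0,66],"roll": 0,"claw": -1},
])

```text
clock: 15.05
position: [0.5702, -0.0216, 0.116]
tcp_rot: [[-0.995, 0.098, -0.001], [0.098, 0.995, -0.0], [0.001, -0.0, -1.0]]
wrist_force: [-3.0, 0.1, 13.2]
grip_width: -0.0
grip_force: 6.7
```

Emit:
jog_arm([
  {"slide": [0,0,1],"roll": 0,"claw": -1},
  {"slide": [0,0,1],"roll": 0,"claw": -1},
  {"slide": [0,0,1],"roll": 0,"claw": -1},
])

```text
clock: 15.42
position: [0.5702, -0.0216, 0.1161]
tcp_rot: [[-0.995, 0.098, -0.001], [0.098, 0.995, -0.0], [0.001, -0.0, -1.0]]
wrist_force: [-3.1, -0.9, 5.6]
grip_width: 0.0003
grip_force: 3.4
```

Emit:
jog_arm([
  {"slide": [0,0,-10],"roll": 0,"claw": -1},
  {"slide": [0,0,-40],"roll": 0,"claw": -1},
  {"slide": [0,0,-90],"roll": 0,"claw": -1},
  {"slide": [50,-20,-130],"roll": 0,"claw": -1},
  {"slide": [100,-70,-130],"roll": 0,"claw": -1},
  {"slide": [100,-120,-130],"roll": 0,"claw": -1},
  {"slide": [100,-120,-130],"roll": 0,"claw": -1},
  {"slide": [100,-120,-130],"roll": 0,"claw": -1},
])

```text
clock: 16.42
position: [0.4598, -0.1309, 0.2456]
tcp_rot: [[-0.995, 0.098, 0.001], [0.098, 0.995, 0.001], [-0.001, 0.001, -1.0]]
wrist_force: [0.4, 0.5, -0.3]
grip_width: -0.0003
grip_force: 0.0
```

```bash
python3 - <<'E'
from h import *
import cv2
s=r.sense();print(s['clock'],s['position'],s['wrist_force'])
for c in ['scene','top']:
    p,d=r.snapshot(c);cv2.imwrite(f'pics/{c}3.png',p[:,:,::-1])
    P=cloud(c,d,d>0);P=P[(P[:,2]>.1)&(P[:,2]<.125)&(P[:,0]>.53)&(P[:,0]<.75)&(P[:,1]>-.1)&(P[:,1]<.24)]
    x=(P[:,:2]-[.722,.064])@[.9945,-.105]
    print(c,np.polyfit(-x,P[:,2],1))
    for q in ['left_drawer_lip','right_drawer_lip','lid_edge','tube_stub']:
        print(q,[np.round(o['xyz'],3).tolist() for o in r.spot_point(q,c)[:1]])
E
```

```text
16.425 [ 0.45981557 -0.13085682  0.24559896] [ 0.42813557  0.52331566 -0.30181159]
scene [-0.00449109  0.11696332]
left_drawer_lip [[0.546, 0.182, 0.055]]
right_drawer_lip [[0.522, -0.016, 0.058]]
lid_edge [[0.549, 0.081, 0.121]]
tube_stub [[0.503, 0.094, 0.002]]
top [1.06584261e-04 1.16284240e-01]
left_drawer_lip [[0.546, 0.187, 0.056]]
right_drawer_lip [[0.523, -0.012, 0.051]]
lid_edge [[0.544, 0.083, 0.112]]
tube_stub [[0.498, 0.088, -0.001]]
```

View pics/scene3.png

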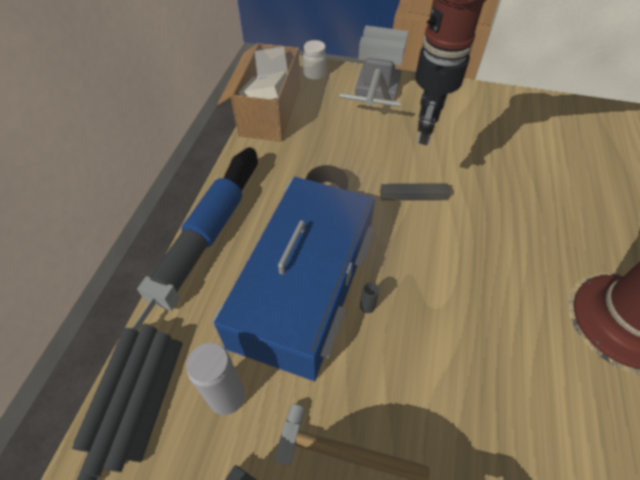

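The picture shows the chest fully shut around (300,275), the drawers flush and the loose things where they were. The lid slope is about 0 and its face is at 116 mm, so I'm handing it in.

```bash
python3 -c "
from station import r
print(r.finish_job())"
```

```text
the job is handed in; nothing more can be done
None
```

I pushed both drawers home and then shut the lid (level, outer face at 116 mm). The stub and the other things around the chest look unmoved in the last picture; the tray tools can't be seen under the lid. The job is handed in, but no verdict came back.

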